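# Sweep the olive rolls into the display tray

## Task

Sweep the three small olive rolls across the counter with the closed fingers and in through the open side of the steel display tray, until each roll is wholly inside the tray. Push them gently: do not pinch, squash or lift them. Leave the plain roll, the jam jar and the dip cup where they stand.

Things in the scene. Friction and masses are not known exactly. Their poses are not given: they have to be found in the camera images.
- olive1: small olive roll: round crusty bun, tan with dark purple olive bits, diameter 46, height 34, about 40 g, rigid, flat base 37 across, widest 10 to 20 mm above its base, stands on the counter; origin at its centre (17 mm above its base), z up through its top; its yaw means nothing
- olive2: second small olive roll: round crusty bun, tan with dark purple olive bits, diameter 46, height 34, about 40 g, rigid, flat base 37 across, widest 10 to 20 mm above its base, stands on the counter; origin at its centre (17 mm above its base), z up through its top; its yaw means nothing
- olive3: third small olive roll: round crusty bun, tan with dark purple olive bits, diameter 46, height 34, about 40 g, rigid, flat base 37 across, widest 10 to 20 mm above its base, stands on the counter; origin at its centre (17 mm above its base), z up through its top; its yaw means nothing
- tray: shallow steel tray fixed to the counter, 200 along x, 160 along y, its whole -y side open towards the rolls (tray yaw within 0.3 rad of 0); other three sides: walls 4 thick, 30 high, inner width 192, 5 mm rim overhanging outside; floor 3 above the counter, reached by a smooth ramp 22 long from the open edge at y = -80. Origin under its centre, on the counter; +y goes straight in
- plain_roll: bystander: pale floury plain roll, no olives, diameter 60, height 40, loose; origin at its centre, 20 above its base
- jam_jar: bystander: jam jar with red cap and paper label, diameter 52, height 65, loose, upright; origin under its centre
- dip_cup: bystander: blue ceramic dip cup, open on top, rim diameter 64, height 50, loose, upright; origin under its centre
Things that resemble listed ones, but are neither listed nor needed, are in the scene too. Leave any turquoise or yellow look-alike of the olive3 alone.

How it is judged:
At the end, for the whole second after the job is handed in: each of the three olive rolls is at rest on the tray's floor or ramp, wholly past its open edge (3 mm of overhang is allowed) and between its walls; the three bystanders are within 20 mm of where they began (x of olive1 in the frame of tray between -0.1 and 0.1 m and y of olive1 in the frame of tray between -0.06 and 0.08 m and height (world z) of each of olive1, olive2, olive3 below 0.036 m and linear speed of each of olive1, olive2, olive3 below 0.02 m/s and x of olive2 in the frame of tray between -0.1 and 0.1 m and y of olive2 in the frame of tray between -0.06 and 0.08 m and x of olive3 in the frame of tray between -0.1 and 0.1 m and y of olive3 in the frame of tray between -0.06 and 0.08 m and distance of each of plain_roll, jam_jar, dip_cup from where it was at the start of the episode below 0.02 m); the robot touches nothing.
It fails at once if an olive roll was lifted (its centre more than 36 mm above the counter) (height (world z) of any of olive1, olive2, olive3 above 0.036 m).
It fails at once if an olive roll was pinched or squashed (fingers press it with more than 15 N) (contact force between the fingers and olive1 above 15 N or contact force between the fingers and olive2 above 15 N or contact force between the fingers and olive3 above 15 N).
It fails at once if a bystander was moved more than 20 mm or tipped over (distance of any of plain_roll, jam_jar, dip_cup from where it was at the start of the episode above 0.02 m or angle between any of plain_roll, jam_jar, dip_cup's own z axis and vertical above 0.4 rad).
It also fails if it takes over 70 s, if anything falls off the work surface, if the arm or the gripper's body presses on something with over 40 N, if the wrist force passes 120 N, or if a joint passes its speed limit or range.

## Robot

A 6-joint arm with a two-finger parallel gripper is mounted at the origin on the work surface. World frame = base frame: x ahead of the robot, y to its left, z up, the work surface at z = 0. Lengths are in m, angles in rad, forces in N, time in s.
With the tool pointing down it reaches from about 0.25 to 0.725 m from the base axis. Payload 4 kg.
Tool frame: the origin (TCP) lies midway between the tips of the shut fingers; the grasp point (between the pads) lies 19 mm behind it; z points along the fingers, y is the line along which they close (so a half turn about z gives the same grasp; the last joint's range is limited). The gripper opens to 85 mm and grips with 20 to 120 N. Pads are 22 mm wide; open, the fingers measure 114 mm over their backs; the gripper's body (76 mm by 85 mm) begins 54 mm behind the grasp point. The pads swing forward as they close: fully open they stand 13 mm farther back than shut.
Start: joints at [-1.348, 0.241, 0.005, 1.335, 0, 1.571], TCP at [0.11, -0.488, 0.231] pointing down, gripper open.
Joint ranges: [-2.72, 2.72], [-1.05, 1.87], [-1.09, 1.28], [-1.99, 2.15], [-1.42, 1.44], [-3.14, 3.14]. Speed limits (rad/s): [2.79, 2.79, 3.14, 3.14, 3.14, 3.14].

## Interface

Orientations are given as a unit quaternion [x, y, z, w].
In Python, from workcell import bot gives the robot as it stands.
- The arm moves only by the tool move_arm, never from a script. Its argument "motion" is a list of rows, each an object of numbers: "x", "y", "z": the shift along the tool's x, y, z in cm; "yaw": the turn about the tool's z in degrees. A call has 1 to 20 rows; each row is the pose to reach, as a shift and turn from the pose commanded when the call began, along the tool's axes at that moment; what a row does not reach only later rows make up. A row lasts 1/8 s, in which the tool goes at most 62.5 mm and 10.7 degrees, less where a joint would pass 70% of its speed; a pose out of reach is approached as far as the arm can. A call with a gripper value outside its range is refused whole. "gripper" is the opening, from -1 (shut) to 1 (fully open), set as the call begins (left out, the last holds). The fingers move at their own pace and stop on an object; the grip force is fixed at half the most. Time passes only in rows, so rows that repeat a pose let the fingers close. It gives the time, the measured TCP pose, the force, the opening and the grip force at its end, in the units of the state.
- bot.get_obs(): the state, without advancing time (a new reading comes with each control period).
- bot.camera(name): name is "side" or "top"; returns the picture (480x640x3 uint8, blue, green, red); there is no depth.
- bot.camera_model(name): a dict with "K" (3x3 intrinsics, pixels), "world_from_camera" (4x4, takes a point from camera to world coordinates). Camera axes: x right, y down, z forward; pixel columns grow to the right and rows downward; lengths in m; the calibration is good to about 2 mm. A picture is of the moment at which its call begins. camera_model takes no time and is no camera call.
- bot.job_done(): hands the job in; it is judged then, once.
Trained networks look in the newest picture that a camera, given by its name, has taken for a name from the list of things; names that differ only in an ending like _2 or _b are one class to them, and where a whole thing is asked for, a point or a joint stands for the part that bears it (a point fixed in the world has none). Each returns a list of dicts, best first, with "score" (0 to 1); they miss things now and then, are a little off and sometimes report something else, mostly with a low value. They report only what shows in the picture. A call takes as long as a camera call. They do not tell look-alikes from the thing itself.
- bot.cut_out(camera, name): "mask" (480x640 bool, what is visible of it) and "centre" ([row, column] in pixels, amid what is visible of it).
The state is a dict: "clock": time; "joint_pos": joint angles; "joint_vel": joint speeds; "tau": joint torques, N m; "eef_pos": TCP position; "tool_rot": TCP orientation; "ft_force": force on the tool from outside, world axes, zero at the start; "ft_torque": the same for the moment, N m; "grip_width": finger opening in m; "grasp_force": force on a finger pad.
Only numpy, scipy, OpenCV 4.12 (cv2) and the standard library are available. Lean on these libraries where they do the work, as an engineer would, in place of code of your own. Each camera call takes 0.05 s, during which the arm holds its last target. There are 200 camera calls.

## Working session

There is one attempt and no reset: what is moved stays moved. The work goes in short steps, Python scripts to look and compute and a tool call to move; the robot and the scene stay as the last step left them, time stands still between calls to the robot, and variables do not carry over. Pictures are saved under pics/ and viewed, at most 10 in all, crops included, and the job is handed in when it is done.

Besides the shell and the picture viewer there is one more tool, called after "Call:" as name([rows], argument=value, ...), one row to a line, values as JSON. move_arm: Moves the arm, as the interface text tells. Its arguments: {"type":"object","properties":{"motion":{"type":"array"},"gripper":{"type":"number"}},"required":["motion"]}

```bash
mkdir -p pics; cat > h.py <<'E'
import numpy as np, cv2
from workcell import bot
def ray(cam,px,z):
    m=bot.camera_model(cam);K=np.array(m["K"]);T=np.array(m["world_from_camera"])
    d=T[:3,:3]@np.linalg.solve(K,[px[1],px[0],1.]);o=T[:3,3]
    return (o+d*(z-o[2])/d[2])
def proj(cam,p):
    m=bot.camera_model(cam);K=np.array(m["K"]);T=np.linalg.inv(np.array(m["world_from_camera"]))
    q=K@(T[:3,:3]@np.array(p)+T[:3,3]);return q[:2]/q[2]
E
python3 - <<'E'
from h import *
o=bot.get_obs();print(o["clock"],o["eef_pos"],o["tool_rot"])
for c in("top","side"):
    im=bot.camera(c);cv2.imwrite(f"pics/{c}0.png",im)
    print(c,np.array(bot.camera_model(c)["world_from_camera"])[:3,3].round(2))
    for n,z in(("olive1",.017),("tray",0.003),("plain_roll",.02),("jam_jar",.03),("dip_cup",.025)):
        for r in bot.cut_out(c,n):
            print(n,round(r["score"],2),np.round(r["centre"]),ray(c,r["centre"],z).round(3),r["mask"].sum())
E
```

```text
0.0 [ 0.11034622 -0.48699723  0.23040227] [ 9.93801762e-01  1.11161610e-01 -1.05974754e-04 -1.06889545e-03]
top [ 0.5  -0.09  1.04]
olive1 0.87 [191. 368.] [ 0.625 -0.17   0.017] 516
olive1 0.82 [243. 349.] [ 0.534 -0.136  0.017] 622
olive1 0.79 [300. 383.] [ 0.434 -0.193  0.017] 569
olive1 0.79 [339. 248.] [0.369 0.043 0.017] 592
olive1 0.63 [283. 301.] [ 0.465 -0.05   0.017] 561
tray 0.79 [274. 129.] [0.484 0.257 0.003] 12325
plain_roll 0.95 [335. 313.] [ 0.374 -0.07   0.02 ] 913
jam_jar 0.59 [250. 475.] [ 0.518 -0.353  0.03 ] 879
jam_jar 0.26 [194. 366.] [ 0.618 -0.167  0.03 ] 565
dip_cup 0.6 [191. 366.] [ 0.624 -0.166  0.025] 540
dip_cup 0.59 [129. 294.] [ 0.735 -0.042  0.025] 1067
side [0.35 0.49 0.68]
olive1 0.96 [224. 388.] [ 0.439 -0.192  0.017] 340
olive1 0.9 [204. 301.] [ 0.63  -0.19   0.017] 348
olive1 0.9 [230. 335.] [ 0.537 -0.14   0.017] 373
olive1 0.84 [324. 393.] [0.373 0.042 0.017] 580
olive1 0.56 [274. 355.] [ 0.466 -0.043  0.017] 458
olive1 0.36 [270. 407.] [ 0.376 -0.084  0.017] 781
tray 0.76 [420. 279.] [0.495 0.253 0.003] 16138
plain_roll 0.96 [272. 407.] [ 0.375 -0.077  0.02 ] 788
jam_jar 0.69 [165. 370.] [ 0.522 -0.355  0.03 ] 660
dip_cup 0.79 [232. 227.] [ 0.737 -0.056  0.025] 963
```

View pics/top0.png

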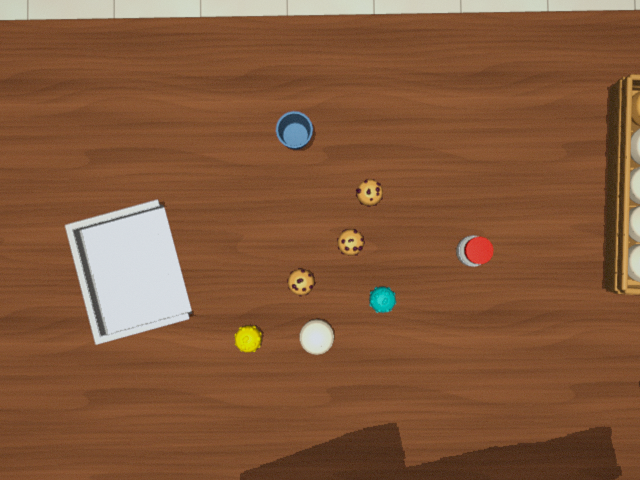

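View pics/side0.png

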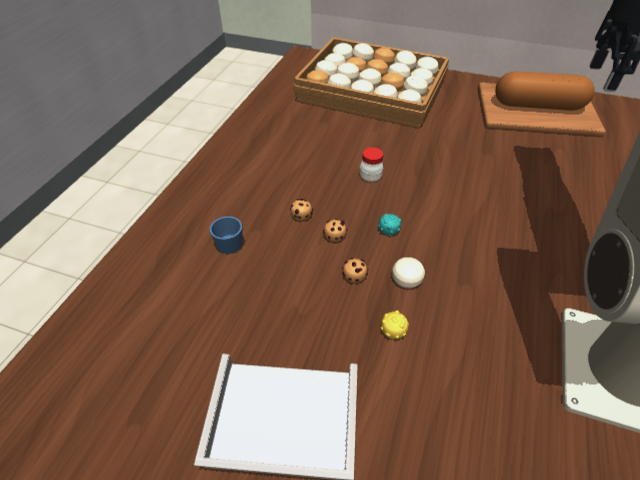

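The three tan buns with dark bits, at (col,row) (368,191), (349,243) and (301,283), fit the olive rolls. Turquoise (383,300) and yellow (248,339) are look-alikes, and the white one at (317,337) is the plain roll. I'll confirm this in one enlarged crop and fit the tray.

```bash
python3 - <<'E'
from h import *
im=cv2.imread("pics/top0.png")
cv2.imwrite("pics/crop0.png",cv2.resize(im[160:370,220:420],None,fx=2.8,fy=2.8,interpolation=cv2.INTER_CUBIC))
for c in("top","side"):
    bot.camera(c)
    m=bot.cut_out(c,"tray")[0]["mask"].astype(np.uint8)
    h=max(cv2.findContours(m,0,2)[0],key=cv2.contourArea)
    e=cv2.approxPolyDP(cv2.convexHull(h),8,True)[:,0]
    for p in e: print(c,p,ray(c,p[::-1],0).round(3),ray(c,p[::-1],.03).round(3))
E
```

```text
top [158 201] [0.615 0.205 0.   ] [0.612 0.197 0.03 ]
top [190 313] [0.414 0.149 0.   ] [0.416 0.142 0.03 ]
top [ 96 342] [0.365 0.316 0.   ] [0.369 0.305 0.03 ]
top [ 66 226] [0.572 0.371 0.   ] [0.57  0.358 0.03 ]
side [222 357] [0.626 0.187 0.   ] [0.614 0.2   0.03 ]
side [355 364] [0.415 0.126 0.   ] [0.412 0.142 0.03 ]
side [353 479] [0.368 0.293 0.   ] [0.367 0.302 0.03 ]
side [196 464] [0.582 0.348 0.   ] [0.572 0.354 0.03 ]
```

View pics/crop0.png

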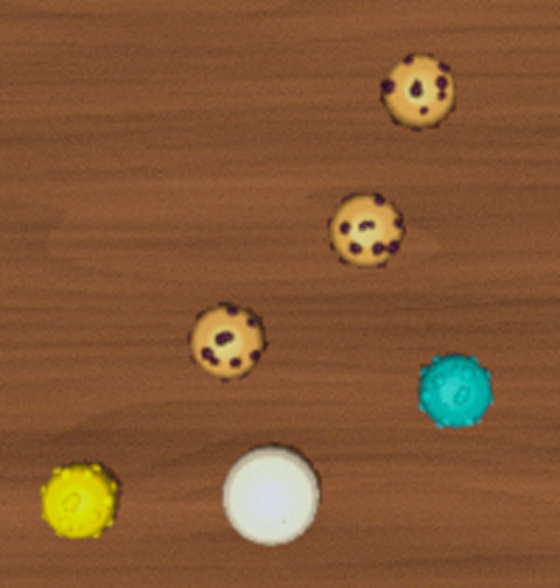

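The crop confirms it: three speckled tan buns, with turquoise, yellow and white ones that are not targets. The tray centre is (0.4915, 0.250) with yaw 0.274. I'll start with the nearest roll, C.

Call:
move_arm([
  {"x":22,"y":-15,"z":6,"yaw":50},
  {"x":22,"y":-15,"z":6,"yaw":50},
  {"x":22,"y":-15,"z":6,"yaw":50},
  {"x":22,"y":-15,"z":6,"yaw":50},
  {"x":22,"y":-15,"z":6,"yaw":50},
  {"x":43.4,"y":-29.8,"z":12,"yaw":101.8},
  {"x":43.4,"y":-29.8,"z":12,"yaw":101.8},
  {"x":43.4,"y":-29.8,"z":12,"yaw":101.8},
  {"x":43.4,"y":-29.8,"z":12,"yaw":101.8},
  {"x":43.4,"y":-29.8,"z":12,"yaw":101.8},
  {"x":43.4,"y":-29.8,"z":12,"yaw":101.8},
  {"x":43.4,"y":-29.8,"z":12,"yaw":101.8},
  {"x":43.4,"y":-29.8,"z":12,"yaw":101.8},
], gripper=-1)

```text
clock: 2.42
eef_pos: [0.0933, -0.268, 0.1212]
tool_rot: [0.768, -0.636, 0.037, -0.058]
ft_force: [-0.2, 0.6, 0.7]
grip_width: -0.0003
grasp_force: 0.0
```

```bash
python3 - <<'E'
from h import *
from scipy.spatial.transform import Rotation as R
o=bot.get_obs()
for k in("joint_pos","joint_vel","eef_pos","tool_rot","tau"):print(k,np.round(o[k],3))
print(R.from_quat(o["tool_rot"]).as_matrix().round(3))
E
```

```text
joint_pos [-1.383 -0.088 -0.672  1.005  0.138  3.141]
joint_vel [-0.667 -0.453 -0.416 -0.029 -0.22   0.   ]
eef_pos [ 0.093 -0.268  0.121]
tool_rot [ 0.768 -0.636  0.037 -0.058]
tau [  3.145 -15.33   22.077   0.252   0.731   0.   ]
[[ 0.187 -0.973  0.132]
 [-0.982 -0.183  0.042]
 [-0.017 -0.138 -0.99 ]]
```

Call:
move_arm([
  {"x":0,"y":0,"z":-4,"yaw":-40},
  {"x":0,"y":0,"z":-4,"yaw":-80},
  {"x":0,"y":0,"z":-4,"yaw":-80},
  {"x":0,"y":0,"z":-4,"yaw":-80},
  {"x":0,"y":0,"z":-4,"yaw":-80},
  {"x":0,"y":0,"z":-4,"yaw":-80},
  {"x":0,"y":0,"z":-4,"yaw":-80},
  {"x":0,"y":0,"z":-4,"yaw":-80},
  {"x":0,"y":0,"z":-4,"yaw":-80},
  {"x":0,"y":0,"z":-4,"yaw":-80},
])

```text
clock: 3.68
eef_pos: [0.0893, -0.2697, 0.1609]
tool_rot: [0.998, 0.007, 0.067, -0.021]
ft_force: [-0.1, 0.8, -0.0]
grip_width: 0.0
grasp_force: 0.0
```

```bash
cat >> h.py <<'E'
from scipy.spatial.transform import Rotation as R
def go(pts,ang,dist=True):
    """tool-axis shifts (cm) and yaw (deg) to world points, tool x heading ang deg"""
    o=bot.get_obs();M=R.from_quat(o["tool_rot"]).as_matrix()
    a=np.degrees(np.arctan2(M[1,0],M[0,0]));print("now",np.round(o["eef_pos"],4),"ang",a.round(1),"tilt",M[:,2].round(3),"clock",o["clock"])
    for p in pts: print(p,(M.T@(np.array(p)-o["eef_pos"])*100).round(2),"yaw",round((a-ang+180)%360-180,1))
E
python3 -c "
from h import *
go([(.28,-.2,.16),(.467,-.105,.12)],91)"
```

```text
now [ 0.0893 -0.2697  0.1609] ang 0.7 tilt [ 0.133  0.043 -0.99 ] clock 3.675
(0.28, -0.2, 0.16) [18.97 -6.63  2.92] yaw -90.3
(0.467, -0.105, 0.12) [ 37.08 -15.63   9.78] yaw -90.3
```

Call:
move_arm([
  {"x":19,"y":-6.6,"z":2.9,"yaw":-45},
  {"x":19,"y":-6.6,"z":2.9,"yaw":-45},
  {"x":19,"y":-6.6,"z":2.9,"yaw":-45},
  {"x":19,"y":-6.6,"z":2.9,"yaw":-45},
  {"x":19,"y":-6.6,"z":2.9,"yaw":-45},
  {"x":37.1,"y":-15.6,"z":9.8,"yaw":-90.3},
  {"x":37.1,"y":-15.6,"z":9.8,"yaw":-90.3},
  {"x":37.1,"y":-15.6,"z":9.8,"yaw":-90.3},
  {"x":37.1,"y":-15.6,"z":9.8,"yaw":-90.3},
  {"x":37.1,"y":-15.6,"z":9.8,"yaw":-90.3},
  {"x":37.1,"y":-15.6,"z":9.8,"yaw":-90.3},
  {"x":37.1,"y":-15.6,"z":9.8,"yaw":-90.3},
])

```text
clock: 5.18
eef_pos: [0.4662, -0.1058, 0.1197]
tool_rot: [0.699, 0.711, 0.062, 0.032]
ft_force: [-0.4, 0.3, 0.0]
grip_width: -0.0
grasp_force: 0.0
```

```bash
python3 -c "
from h import *
go([(.467,-.108,.06),(.467,-.108,.014),(.466,-.05,.014),(.461,.1,.014),(.460,.17,.014),(.459,.246,.016)],91)
print(bot.get_obs()['joint_pos'])"
```

```text
now [ 0.4662 -0.1058  0.1197] ang 91.1 tilt [ 0.132  0.043 -0.99 ] clock 5.175
(0.467, -0.108, 0.06) [-0.47 -0.72  5.92] yaw 0.1
(0.467, -0.108, 0.014) [-0.66 -1.33 10.47] yaw 0.1
(0.466, -0.05, 0.014) [ 5.14 -1.35 10.71] yaw 0.1
(0.461, 0.1, 0.014) [20.14 -1.63 11.29] yaw 0.1
(0.46, 0.17, 0.014) [27.13 -1.63 11.58] yaw 0.1
(0.459, 0.246, 0.016) [34.73 -1.59 11.7 ] yaw 0.1
[-0.27223803  0.19609554 -0.37114234  0.88706133  0.07736854  1.28577294]
```

Call:
move_arm([
  {"x":-0.5,"y":-0.7,"z":6},
  {"x":-0.7,"y":-1.3,"z":10.5},
  {"x":-0.7,"y":-1.3,"z":10.5},
  {"x":0.3,"y":-1.3,"z":10.5},
  {"x":0.8,"y":-1.3,"z":10.5},
  {"x":1.2,"y":-1.3,"z":10.5},
  {"x":1.6,"y":-1.3,"z":10.5},
  {"x":2.0,"y":-1.3,"z":10.6},
  {"x":2.4,"y":-1.3,"z":10.6},
  {"x":2.9,"y":-1.3,"z":10.6},
  {"x":3.5,"y":-1.3,"z":10.6},
  {"x":4.2,"y":-1.3,"z":10.7},
  {"x":5,"y":-1.35,"z":10.7},
  {"x":5.8,"y":-1.35,"z":10.7},
  {"x":6.6,"y":-1.35,"z":10.75},
  {"x":7.4,"y":-1.4,"z":10.75},
  {"x":8.2,"y":-1.4,"z":10.8},
  {"x":8.2,"y":-1.4,"z":10.8},
])

```text
invalid input at $.motion[0]: expected keys x, y, z, yaw
```

```bash
cat >> h.py <<'E'
def rolls(z=.017):
    for c in("top","side"):
        bot.camera(c)
        print(c,[ray(c,r["centre"],z)[:2].round(3).tolist() for r in bot.cut_out(c,"olive1") if r["score"]>.4])
E
python3 -c "
from h import *
rolls()
cv2.imwrite('pics/s1.png',bot.camera('side')[150:400,200:500])
go([(.463,.05,.014),(.461,.1,.014),(.460,.17,.014),(.459,.246,.016)],91)"
```

```text
top [[0.464, -0.046], [0.533, -0.136], [0.369, 0.041], [0.445, -0.198], [0.624, -0.167]]
side [[0.631, -0.18], [0.464, -0.046], [0.541, -0.143], [0.439, -0.186], [0.368, 0.042], [0.492, 0.258]]
now [ 0.4668 -0.1052  0.12  ] ang 91.3 tilt [ 0.133  0.043 -0.99 ] clock 5.425
(0.463, 0.05, 0.014) [15.08 -1.54 11.12] yaw 0.3
(0.461, 0.1, 0.014) [20.08 -1.65 11.31] yaw 0.3
(0.46, 0.17, 0.014) [27.07 -1.63 11.6 ] yaw 0.3
(0.459, 0.246, 0.016) [34.67 -1.57 11.72] yaw 0.3
```

View pics/s1.png

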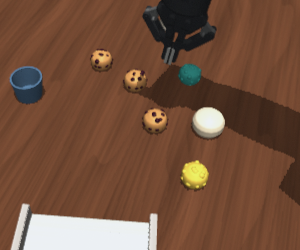

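The call was refused because yaw was missing. The crop shows the shut fingers hovering behind roll C, at crop position (170,55), with roll C at (154,121). I'll resend with yaw.

Call:
move_arm([
  {"x":-0.5,"y":-0.8,"z":6,"yaw":0},
  {"x":-0.7,"y":-1.5,"z":10.5,"yaw":0},
  {"x":-0.7,"y":-1.5,"z":10.5,"yaw":0},
  {"x":0.3,"y":-1.5,"z":10.5,"yaw":0},
  {"x":0.8,"y":-1.5,"z":10.5,"yaw":0},
  {"x":1.2,"y":-1.5,"z":10.5,"yaw":0},
  {"x":1.6,"y":-1.5,"z":10.5,"yaw":0},
  {"x":2.0,"y":-1.5,"z":10.6,"yaw":0},
  {"x":2.4,"y":-1.5,"z":10.6,"yaw":0},
  {"x":2.9,"y":-1.5,"z":10.6,"yaw":0},
  {"x":3.5,"y":-1.5,"z":10.6,"yaw":0},
  {"x":4.2,"y":-1.5,"z":10.7,"yaw":0},
  {"x":5,"y":-1.5,"z":10.7,"yaw":0},
  {"x":5.8,"y":-1.5,"z":10.7,"yaw":0},
  {"x":6.6,"y":-1.5,"z":10.75,"yaw":0},
  {"x":7.4,"y":-1.5,"z":10.75,"yaw":0},
  {"x":8.2,"y":-1.5,"z":10.8,"yaw":0},
  {"x":8.2,"y":-1.5,"z":10.8,"yaw":0},
])

```text
clock: 7.68
eef_pos: [0.4644, -0.0178, 0.0141]
tool_rot: [0.697, 0.713, 0.062, 0.032]
ft_force: [0.2, -0.0, -0.4]
grip_width: -0.0001
grasp_force: 0.0
```

```bash
python3 -c "
from h import *
rolls()
go([(.463,.05,.014),(.461,.1,.014),(.460,.17,.014),(.459,.246,.016)],91)"
```

```text
top [[0.531, -0.138], [0.621, -0.172], [0.431, -0.19], [0.473, 0.025]]
side [[0.368, 0.039], [0.634, -0.185], [0.541, -0.144], [0.463, 0.016], [0.42, -0.185]]
now [ 0.4646 -0.0186  0.0141] ang 91.4 tilt [ 0.133  0.044 -0.99 ] clock 7.875
(0.463, 0.05, 0.014) [ 6.85 -0.03  0.29] yaw 0.4
(0.461, 0.1, 0.014) [11.85 -0.14  0.48] yaw 0.4
(0.46, 0.17, 0.014) [18.85 -0.11  0.77] yaw 0.4
(0.459, 0.246, 0.016) [26.45 -0.05  0.89] yaw 0.4
```

Call:
move_arm([
  {"x":0.5,"y":0,"z":0,"yaw":0},
  {"x":1.3,"y":0,"z":0.05,"yaw":0},
  {"x":2.2,"y":0,"z":0.1,"yaw":0},
  {"x":3.2,"y":0,"z":0.15,"yaw":0},
  {"x":4.2,"y":0,"z":0.2,"yaw":0},
  {"x":5.2,"y":0,"z":0.2,"yaw":0},
  {"x":6.2,"y":0,"z":0.25,"yaw":0},
  {"x":7.2,"y":0,"z":0.3,"yaw":0},
  {"x":8.2,"y":0,"z":0.35,"yaw":0},
  {"x":9.2,"y":0,"z":0.4,"yaw":0},
  {"x":10.2,"y":0,"z":0.45,"yaw":0},
  {"x":11,"y":0,"z":0.45,"yaw":0},
  {"x":11.8,"y":0,"z":0.5,"yaw":0},
  {"x":11.8,"y":0,"z":0.5,"yaw":0},
])

```text
clock: 9.62
eef_pos: [0.4624, 0.1003, 0.014]
tool_rot: [0.698, 0.713, 0.062, 0.032]
ft_force: [0.2, 0.5, -0.7]
grip_width: -0.0001
grasp_force: 0.0
```

```bash
python3 -c "
from h import *
rolls()
go([(.460,.17,.014),(.459,.246,.016)],91)"
```

```text
top [[0.369, 0.042], [0.623, -0.171], [0.53, -0.136], [0.433, -0.193]]
side [[0.46, 0.137], [0.626, -0.179], [0.371, 0.041], [0.549, -0.134]]
now [0.4623 0.0994 0.014 ] ang 91.3 tilt [ 0.133  0.043 -0.99 ] clock 9.825
(0.46, 0.17, 0.014) [ 7.05 -0.11  0.27] yaw 0.3
(0.459, 0.246, 0.016) [14.66 -0.04  0.39] yaw 0.3
```

Call:
move_arm([
  {"x":0.4,"y":0,"z":0,"yaw":0},
  {"x":1.2,"y":0,"z":0,"yaw":0},
  {"x":2,"y":0,"z":0,"yaw":0},
  {"x":2.8,"y":0,"z":0,"yaw":0},
  {"x":3.6,"y":0,"z":0,"yaw":0},
  {"x":4.4,"y":0,"z":0.05,"yaw":0},
  {"x":5.2,"y":0,"z":0.1,"yaw":0},
  {"x":6.1,"y":0,"z":0.1,"yaw":0},
  {"x":7,"y":0,"z":0.15,"yaw":0},
  {"x":8,"y":0,"z":0.2,"yaw":0},
  {"x":9,"y":0,"z":0.2,"yaw":0},
  {"x":10,"y":0,"z":0.25,"yaw":0},
  {"x":11,"y":0,"z":0.3,"yaw":0},
  {"x":12,"y":0,"z":0.3,"yaw":0},
  {"x":12.8,"y":0,"z":0.3,"yaw":0},
  {"x":13.6,"y":0,"z":0.35,"yaw":0},
  {"x":14.2,"y":0,"z":0.35,"yaw":0},
  {"x":14.2,"y":0,"z":0.35,"yaw":0},
  {"x":12.5,"y":0,"z":0.3,"yaw":0},
  {"x":9,"y":0,"z":-5,"yaw":0},
])

```text
clock: 12.32
eef_pos: [0.4504, 0.1856, 0.0626]
tool_rot: [0.698, 0.714, 0.057, 0.03]
ft_force: [0.9, -0.8, 1.4]
grip_width: -0.0
grasp_force: 0.0
```

```bash
python3 -c "
from h import *
rolls(.02)
go([(.5,.05,.11),(.545,-.200,.11),(.545,-.200,.014)],98)"
```

```text
top [[0.535, -0.136], [0.431, -0.191], [0.622, -0.171], [0.465, 0.282], [0.369, 0.042]]
side [[0.464, 0.274], [0.374, 0.044]]
now [0.4543 0.1866 0.0673] ang 91.2 tilt [ 0.135  0.044 -0.99 ] clock 12.525
(0.5, 0.05, 0.11) [-13.57   4.89  -4.21] yaw -6.8
(0.545, -0.2, 0.11) [-38.64   8.96  -4.71] yaw -6.8
(0.545, -0.2, 0.014) [-39.04   7.66   4.8 ] yaw -6.8
```

Call:
move_arm([
  {"x":-6,"y":2,"z":-4.2,"yaw":-7},
  {"x":-12,"y":4.5,"z":-4.2,"yaw":-7},
  {"x":-38.5,"y":8.9,"z":-4.7,"yaw":-7},
  {"x":-38.5,"y":8.9,"z":-4.7,"yaw":-7},
  {"x":-38.5,"y":8.9,"z":-4.7,"yaw":-7},
  {"x":-38.5,"y":8.9,"z":-4.7,"yaw":-7},
  {"x":-38.5,"y":8.9,"z":-4.7,"yaw":-7},
  {"x":-38.5,"y":8.9,"z":-4.7,"yaw":-7},
  {"x":-38.5,"y":8.9,"z":-4.7,"yaw":-7},
  {"x":-38.5,"y":8.9,"z":-4.7,"yaw":-7},
])

```text
clock: 13.78
eef_pos: [0.5442, -0.1956, 0.1085]
tool_rot: [0.652, 0.755, 0.06, 0.035]
ft_force: [0.3, -0.5, -0.5]
grip_width: -0.0001
grasp_force: 0.0
```

```bash
python3 -c "
from h import *
go([(.5445,-.196,.014),(.536,-.139,.014),(.522,-.042,.014)],98)"
```

```text
now [ 0.5442 -0.1956  0.1085] ang 98.4 tilt [ 0.131  0.045 -0.99 ] clock 13.775
(0.5445, -0.196, 0.014) [-0.28 -1.27  9.36] yaw 0.4
(0.536, -0.139, 0.014) [ 5.48 -1.3   9.5 ] yaw 0.4
(0.522, -0.042, 0.014) [15.28 -1.3   9.75] yaw 0.4
```

Call:
move_arm([
  {"x":-0.3,"y":-0.7,"z":5.5,"yaw":0},
  {"x":-0.3,"y":-1.3,"z":9.4,"yaw":0},
  {"x":-0.3,"y":-1.3,"z":9.4,"yaw":0},
  {"x":0.6,"y":-1.3,"z":9.4,"yaw":0},
  {"x":1.1,"y":-1.3,"z":9.4,"yaw":0},
  {"x":1.5,"y":-1.3,"z":9.4,"yaw":0},
  {"x":1.9,"y":-1.3,"z":9.4,"yaw":0},
  {"x":2.3,"y":-1.3,"z":9.4,"yaw":0},
  {"x":2.7,"y":-1.3,"z":9.4,"yaw":0},
  {"x":3.2,"y":-1.3,"z":9.45,"yaw":0},
  {"x":3.9,"y":-1.3,"z":9.45,"yaw":0},
  {"x":4.7,"y":-1.3,"z":9.5,"yaw":0},
  {"x":5.6,"y":-1.3,"z":9.5,"yaw":0},
  {"x":6.6,"y":-1.3,"z":9.55,"yaw":0},
  {"x":7.6,"y":-1.3,"z":9.55,"yaw":0},
  {"x":8.6,"y":-1.3,"z":9.6,"yaw":0},
  {"x":9.6,"y":-1.3,"z":9.6,"yaw":0},
  {"x":10.4,"y":-1.3,"z":9.65,"yaw":0},
  {"x":10.4,"y":-1.3,"z":9.65,"yaw":0},
])

```text
clock: 16.15
eef_pos: [0.5297, -0.0911, 0.0142]
tool_rot: [0.653, 0.754, 0.06, 0.036]
ft_force: [-0.1, -0.9, 0.6]
grip_width: 0.0001
grasp_force: 0.0
```

```bash
python3 -c "
from h import *
rolls()
go([(.504,.08,.014),(.489,.186,.016)],98)"
```

```text
top [[0.622, -0.169], [0.37, 0.042], [0.459, 0.282], [0.431, -0.198], [0.523, -0.041]]
side [[0.371, 0.044], [0.458, 0.277], [0.63, -0.177], [0.523, -0.049]]
now [ 0.53   -0.092   0.0143] ang 98.3 tilt [ 0.133  0.043 -0.99 ] clock 16.35
(0.504, 0.08, 0.014) [17.39 -0.15  0.43] yaw 0.3
(0.489, 0.186, 0.016) [28.1  -0.12  0.49] yaw 0.3
```

Call:
move_arm([
  {"x":0.4,"y":0,"z":0,"yaw":0},
  {"x":1,"y":0,"z":0,"yaw":0},
  {"x":1.7,"y":0,"z":0.05,"yaw":0},
  {"x":2.5,"y":0,"z":0.05,"yaw":0},
  {"x":3.4,"y":0,"z":0.1,"yaw":0},
  {"x":4.4,"y":0,"z":0.1,"yaw":0},
  {"x":5.4,"y":0,"z":0.15,"yaw":0},
  {"x":6.4,"y":0,"z":0.15,"yaw":0},
  {"x":7.4,"y":0,"z":0.2,"yaw":0},
  {"x":8.4,"y":0,"z":0.2,"yaw":0},
  {"x":9.4,"y":0,"z":0.25,"yaw":0},
  {"x":10.4,"y":0,"z":0.25,"yaw":0},
  {"x":11.4,"y":0,"z":0.3,"yaw":0},
  {"x":12.4,"y":0,"z":0.3,"yaw":0},
  {"x":13.4,"y":0,"z":0.35,"yaw":0},
  {"x":14.4,"y":0,"z":0.35,"yaw":0},
  {"x":15.4,"y":0,"z":0.4,"yaw":0},
  {"x":16.4,"y":0,"z":0.4,"yaw":0},
  {"x":17.2,"y":0,"z":0.4,"yaw":0},
  {"x":17.2,"y":0,"z":0.4,"yaw":0},
])

```text
clock: 18.85
eef_pos: [0.5055, 0.0792, 0.0145]
tool_rot: [0.653, 0.754, 0.06, 0.036]
ft_force: [-0.2, -0.8, -0.1]
grip_width: 0.0002
grasp_force: 0.0
```

```bash
python3 -c "
from h import *
rolls()
go([(.489,.186,.016)],98)"
```

```text
top [[0.37, 0.039], [0.43, -0.189], [0.623, -0.169], [0.455, 0.28]]
side [[0.372, 0.039], [0.497, 0.11], [0.435, -0.185], [0.636, -0.175], [0.462, 0.276]]
now [0.5056 0.0783 0.0145] ang 98.3 tilt [ 0.133  0.043 -0.99 ] clock 19.05
(0.489, 0.186, 0.016) [10.89 -0.1   0.1 ] yaw 0.3
```

Call:
move_arm([
  {"x":0.4,"y":0,"z":0,"yaw":0},
  {"x":1.1,"y":0,"z":0,"yaw":0},
  {"x":1.9,"y":0,"z":0,"yaw":0},
  {"x":2.7,"y":0,"z":0,"yaw":0},
  {"x":3.5,"y":0,"z":0,"yaw":0},
  {"x":4.3,"y":0,"z":0,"yaw":0},
  {"x":5.1,"y":0,"z":0,"yaw":0},
  {"x":5.9,"y":0,"z":0,"yaw":0},
  {"x":6.7,"y":0,"z":0,"yaw":0},
  {"x":7.5,"y":0,"z":0.05,"yaw":0},
  {"x":8.3,"y":0,"z":0.05,"yaw":0},
  {"x":9.1,"y":0,"z":0.1,"yaw":0},
  {"x":9.9,"y":0,"z":0.1,"yaw":0},
  {"x":10.6,"y":0,"z":0.1,"yaw":0},
  {"x":10.6,"y":0,"z":0.1,"yaw":0},
  {"x":9,"y":0,"z":0.1,"yaw":0},
  {"x":5,"y":0,"z":-5,"yaw":0},
  {"x":3,"y":2,"z":-9,"yaw":0},
])

```text
clock: 21.3
eef_pos: [0.5068, 0.1042, 0.107]
tool_rot: [0.654, 0.754, 0.058, 0.035]
ft_force: [0.6, 0.5, -0.6]
grip_width: -0.0001
grasp_force: 0.0
```

```bash
python3 -c "
from h import *
rolls(.02)
go([(.56,.03,.11),(.637,-.228,.11),(.637,-.228,.014)],101)"
```

```text
top [[0.432, -0.188], [0.62, -0.168], [0.369, 0.042]]
side [[0.433, -0.184], [0.458, 0.277], [0.372, 0.039], [0.485, 0.217]]
now [0.5098 0.1057 0.108 ] ang 98.2 tilt [ 0.135  0.044 -0.99 ] clock 21.5
(0.56, 0.03, 0.11) [-8.2   3.92  0.15] yaw -2.8
(0.637, -0.228, 0.11) [-34.82   7.92   0.06] yaw -2.8
(0.637, -0.228, 0.014) [-35.06   6.58   9.57] yaw -2.8
```

Call:
move_arm([
  {"x":-34.8,"y":7.8,"z":0,"yaw":-2.8},
  {"x":-34.8,"y":7.8,"z":0,"yaw":-2.8},
  {"x":-34.8,"y":7.8,"z":0,"yaw":-2.8},
  {"x":-34.8,"y":7.8,"z":0,"yaw":-2.8},
  {"x":-34.8,"y":7.8,"z":0,"yaw":-2.8},
  {"x":-34.8,"y":7.8,"z":0,"yaw":-2.8},
  {"x":-34.8,"y":7.8,"z":0,"yaw":-2.8},
  {"x":-34.8,"y":7.8,"z":0,"yaw":-2.8},
])

```text
clock: 22.5
eef_pos: [0.6339, -0.2252, 0.1071]
tool_rot: [0.635, 0.77, 0.059, 0.035]
ft_force: [0.3, 0.1, -0.5]
grip_width: 0.0002
grasp_force: 0.0
```

```bash
python3 -c "
from h import *
rolls()
go([(.636,-.229,.014),(.625,-.173,.014),(.606,-.075,.014)],101)"
```

```text
top [[0.622, -0.171], [0.369, 0.038], [0.456, 0.277], [0.481, 0.219]]
side [[0.627, -0.175], [0.372, 0.042], [0.489, 0.212], [0.46, 0.279], [0.443, -0.192]]
now [ 0.6352 -0.2245  0.1092] ang 101.2 tilt [ 0.132  0.044 -0.99 ] clock 22.7
(0.636, -0.229, 0.014) [-0.63 -1.32  9.42] yaw 0.2
(0.625, -0.173, 0.014) [ 5.08 -1.32  9.52] yaw 0.2
(0.606, -0.075, 0.014) [15.06 -1.31  9.7 ] yaw 0.2
```

Call:
move_arm([
  {"x":-0.6,"y":-0.7,"z":5.5,"yaw":0},
  {"x":-0.6,"y":-1.3,"z":9.4,"yaw":0},
  {"x":-0.6,"y":-1.3,"z":9.4,"yaw":0},
  {"x":0.2,"y":-1.3,"z":9.4,"yaw":0},
  {"x":0.7,"y":-1.3,"z":9.4,"yaw":0},
  {"x":1.1,"y":-1.3,"z":9.4,"yaw":0},
  {"x":1.5,"y":-1.3,"z":9.4,"yaw":0},
  {"x":1.9,"y":-1.3,"z":9.4,"yaw":0},
  {"x":2.3,"y":-1.3,"z":9.45,"yaw":0},
  {"x":2.8,"y":-1.3,"z":9.45,"yaw":0},
  {"x":3.5,"y":-1.3,"z":9.5,"yaw":0},
  {"x":4.3,"y":-1.3,"z":9.5,"yaw":0},
  {"x":5.2,"y":-1.3,"z":9.5,"yaw":0},
  {"x":6.2,"y":-1.3,"z":9.55,"yaw":0},
  {"x":7.2,"y":-1.3,"z":9.55,"yaw":0},
  {"x":8.2,"y":-1.3,"z":9.6,"yaw":0},
  {"x":9.2,"y":-1.3,"z":9.6,"yaw":0},
  {"x":10,"y":-1.3,"z":9.6,"yaw":0},
  {"x":10,"y":-1.3,"z":9.6,"yaw":0},
])

```text
clock: 25.08
eef_pos: [0.6163, -0.1256, 0.0143]
tool_rot: [0.634, 0.77, 0.059, 0.037]
ft_force: [-0.1, -0.2, -0.2]
grip_width: -0.0002
grasp_force: 0.0
```

```bash
python3 -c "
from h import *
rolls()
go([(.58,.06,.014),(.547,.228,.016)],101)"
```

```text
top [[0.454, 0.279], [0.483, 0.22], [0.372, 0.043], [0.613, -0.078]]
side [[0.436, -0.19], [0.46, 0.274], [0.619, -0.098], [0.488, 0.215], [0.37, 0.04]]
now [ 0.6166 -0.1267  0.0143] ang 101.1 tilt [ 0.133  0.043 -0.99 ] clock 25.275
(0.58, 0.06, 0.014) [19.02 -0.07  0.36] yaw 0.1
(0.547, 0.228, 0.016) [36.14 -0.1   0.45] yaw 0.1
```

Call:
move_arm([
  {"x":0.4,"y":0.1,"z":0,"yaw":0},
  {"x":1,"y":0.1,"z":0,"yaw":0},
  {"x":1.7,"y":0.1,"z":0.05,"yaw":0},
  {"x":2.5,"y":0.1,"z":0.05,"yaw":0},
  {"x":3.4,"y":0.1,"z":0.1,"yaw":0},
  {"x":4.4,"y":0.1,"z":0.1,"yaw":0},
  {"x":5.4,"y":0.1,"z":0.1,"yaw":0},
  {"x":6.4,"y":0.1,"z":0.15,"yaw":0},
  {"x":7.4,"y":0.1,"z":0.15,"yaw":0},
  {"x":8.4,"y":0.1,"z":0.15,"yaw":0},
  {"x":9.4,"y":0.1,"z":0.2,"yaw":0},
  {"x":10.4,"y":0.1,"z":0.2,"yaw":0},
  {"x":11.4,"y":0.1,"z":0.2,"yaw":0},
  {"x":12.2,"y":0.1,"z":0.25,"yaw":0},
  {"x":12.2,"y":0.1,"z":0.25,"yaw":0},
])

```text
clock: 27.15
eef_pos: [0.5942, -0.0057, 0.014]
tool_rot: [0.634, 0.77, 0.059, 0.037]
ft_force: [0.3, 1.0, 0.1]
grip_width: 0.0003
grasp_force: 0.0
```

```bash
python3 -c "
from h import *
rolls()
go([(.58,.06,.014),(.547,.228,.016)],101)"
```

```text
top [[0.456, 0.283], [0.483, 0.218], [0.434, -0.189]]
side [[0.59, 0.024], [0.366, 0.04], [0.435, -0.188], [0.462, 0.272], [0.488, 0.215]]
now [ 0.5945 -0.0066  0.0141] ang 101.1 tilt [ 0.133  0.043 -0.99 ] clock 27.35
(0.58, 0.06, 0.014) [ 6.81 -0.16  0.1 ] yaw 0.1
(0.547, 0.228, 0.016) [23.94 -0.19  0.2 ] yaw 0.1
```

Call:
move_arm([
  {"x":0.4,"y":-0.05,"z":0,"yaw":0},
  {"x":1,"y":-0.1,"z":0,"yaw":0},
  {"x":1.8,"y":-0.1,"z":0,"yaw":0},
  {"x":2.7,"y":-0.1,"z":0.05,"yaw":0},
  {"x":3.7,"y":-0.1,"z":0.05,"yaw":0},
  {"x":4.7,"y":-0.1,"z":0.1,"yaw":0},
  {"x":5.7,"y":-0.1,"z":0.1,"yaw":0},
  {"x":6.7,"y":-0.1,"z":0.1,"yaw":0},
  {"x":7.7,"y":-0.1,"z":0.1,"yaw":0},
  {"x":8.7,"y":-0.1,"z":0.1,"yaw":0},
  {"x":9.7,"y":-0.1,"z":0.15,"yaw":0},
  {"x":10.5,"y":-0.1,"z":0.15,"yaw":0},
  {"x":11.3,"y":-0.1,"z":0.15,"yaw":0},
  {"x":11.3,"y":-0.1,"z":0.15,"yaw":0},
])

```text
clock: 29.1
eef_pos: [0.5718, 0.105, 0.0144]
tool_rot: [0.634, 0.77, 0.059, 0.037]
ft_force: [0.7, 0.3, -0.1]
grip_width: 0.0002
grasp_force: 0.0
```

```bash
python3 -c "
from h import *
rolls()
go([(.547,.228,.016)],101)"
```

```text
top [[0.432, -0.191], [0.37, 0.042]]
side [[0.486, 0.218], [0.459, 0.275], [0.44, -0.19], [0.369, 0.042], [0.569, 0.134], [0.737, -0.061]]
now [0.572  0.1041 0.0144] ang 101.1 tilt [ 0.133  0.043 -0.99 ] clock 29.3
(0.547, 0.228, 0.016) [12.64 -0.08  0.05] yaw 0.1
```

Call:
move_arm([
  {"x":0.4,"y":0,"z":0,"yaw":0},
  {"x":1.1,"y":0,"z":0,"yaw":0},
  {"x":1.9,"y":0,"z":0,"yaw":0},
  {"x":2.7,"y":0,"z":0,"yaw":0},
  {"x":3.5,"y":0,"z":0,"yaw":0},
  {"x":4.3,"y":0,"z":0,"yaw":0},
  {"x":5.1,"y":0,"z":0,"yaw":0},
  {"x":5.9,"y":0,"z":0,"yaw":0},
  {"x":6.7,"y":0,"z":0,"yaw":0},
  {"x":7.5,"y":0,"z":0,"yaw":0},
  {"x":8.3,"y":0,"z":0.05,"yaw":0},
  {"x":9.1,"y":0,"z":0.05,"yaw":0},
  {"x":9.9,"y":0,"z":0.05,"yaw":0},
  {"x":10.7,"y":0,"z":0.05,"yaw":0},
  {"x":11.4,"y":0,"z":0.05,"yaw":0},
  {"x":11.4,"y":0,"z":0.05,"yaw":0},
  {"x":10,"y":0,"z":0,"yaw":0},
  {"x":6,"y":0,"z":-5,"yaw":0},
  {"x":0,"y":1,"z":-10,"yaw":0},
  {"x":-6,"y":1,"z":-14,"yaw":0},
])

```text
clock: 31.8
eef_pos: [0.5724, 0.0614, 0.1401]
tool_rot: [0.634, 0.77, 0.06, 0.038]
ft_force: [0.4, -1.0, -0.6]
grip_width: 0.0001
grasp_force: 0.0
```

```bash
python3 -c "
from h import *
c,s=np.cos(.274),np.sin(.274)
for k in('top','side'):
    im=bot.camera(k)
    cv2.imwrite('pics/f_%s.png'%k,im)
    for r in bot.cut_out(k,'olive1'):
        if r['score']>.3:
            p=ray(k,r['centre'],.02)[:2];d=p-[.4915,.25];print(k,p.round(3),'tray',(c*d[0]+s*d[1]).round(3),(-s*d[0]+c*d[1]).round(3))
    for n,z in(('plain_roll',.02),('jam_jar',.03),('dip_cup',.025)):
        for r in bot.cut_out(k,n)[:1]:print(n,ray(k,r['centre'],z)[:2].round(3))
cv2.imwrite('pics/f.png',np.hstack([cv2.imread('pics/f_top.png')[100:400,50:450],cv2.imread('pics/f_side.png')[180:480,150:550]]))
"
```

```text
top [0.372 0.041] tray -0.172 -0.169
plain_roll [ 0.515 -0.351]
jam_jar [ 0.511 -0.351]
dip_cup [ 0.733 -0.041]
side [ 0.438 -0.188] tray -0.17 -0.407
side [0.371 0.044] tray -0.171 -0.165
side [0.459 0.276] tray -0.024 0.034
side [0.487 0.218] tray -0.013 -0.03
side [0.543 0.25 ] tray 0.05 -0.014
plain_roll [ 0.375 -0.078]
jam_jar [ 0.518 -0.357]
dip_cup [ 0.734 -0.056]
```

View pics/f.png

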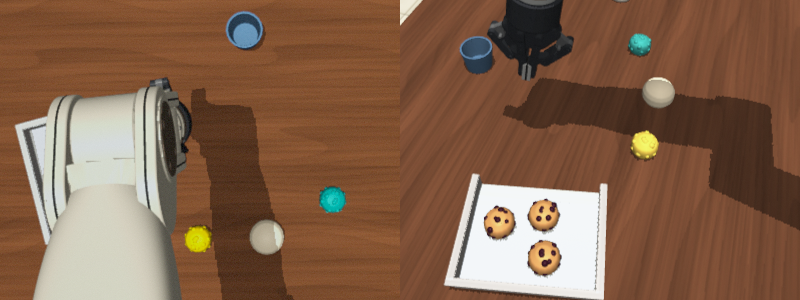

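The side view (right half) shows all three rolls inside the tray, at crop positions (500,221), (543,214) and (544,257). The bystanders have not moved and the arm is clear, so I'm handing in.

```bash
python3 -c "
from workcell import bot
print(bot.job_done())"
```

```text
the job is handed in; nothing more can be done
None
```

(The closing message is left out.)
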